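Clear the analyser bench: sort cups, bottles and standard into their trays

TASK

Tidy up after the measurements: stand the two white sample cups in the low two-bay tray, the two amber sample bottles in the three-bay rack and the metal calibration standard in the single square box, each flat on the floor of a bay of its own, upright and let go. Any free bay of the right tray will do. Do not knock or shift the empty glass beaker that stands among them.

Things in the scene. Friction and masses are not known exactly. Their poses are not given: they have to be found in the camera images.
- cup_low: The lower sample cup: white plastic, a straight body 36 mm across, 30 mm tall, with a snap ring 40 mm across around its lowest 8 mm and a grey film disc on top. About 30 g. Loose, stands upright on the bench at the start; origin at the centre of its underside, z up; round, so its yaw means nothing.
- cup_high: The taller sample cup: as cup_low but 42 mm tall (body 36 mm across, ring 40 mm across around the lowest 8 mm, grey film disc on top). Loose, stands upright on the bench at the start; origin at the centre of its underside, z up; round, so its yaw means nothing.
- bottle_short: The shorter sample bottle: amber glass cylinder 28 mm across with a narrow paper label and a white screw cap 30 mm across and 14 mm high at the top; 54 mm tall in all. About 50 g. Loose, stands upright on the bench at the start; origin at the centre of its underside, z up; round, so its yaw means nothing.
- bottle_tall: The taller sample bottle: as bottle_short but 70 mm tall in all (glass 28 mm across, white cap 30 mm across, the top 14 mm). Loose, stands upright on the bench at the start; origin at the centre of its underside, z up; round, so its yaw means nothing.
- standard: Calibration standard: bare aluminium disc 50 mm across and 12 mm thick, with a round knob 18 mm across rising 22 mm from its centre; 34 mm tall in all. About 90 g. Loose, stands upright on the bench at the start; origin at the centre of its underside, z up; round, so its yaw means nothing.
- beaker: Empty clear glass beaker, about 58 mm across and 72 mm tall, loose, standing among the things to be sorted; not to be moved. Origin at the centre of its underside.
- cup_tray: Grey plastic tray fixed to the bench, for the cups: 2 square bays of 60 x 60 mm inside, in a row along its y, bay centres at y = -32 and +32 mm (x = 0) in its frame. Outside 68 (x) x 132 (y) mm, walls, divider and floor 4 mm thick, rim and divider 12 mm above the bench (bays 8 mm deep). Origin at the centre of its underside, z up.
- bottle_rack: Grey plastic rack fixed to the bench, for the bottles: 3 square bays of 48 x 48 mm inside, in a row along its y, bay centres at y = -52, 0 and +52 mm (x = 0) in its frame; one bay stays empty. Outside 56 (x) x 160 (y) mm, walls, dividers and floor 4 mm thick, rim and dividers 22 mm above the bench (bays 18 mm deep). Origin at the centre of its underside, z up.
- standard_box: Grey plastic box fixed to the bench, for the standard: one square bay of 72 x 72 mm inside, centred on its frame. Outside 80 x 80 mm, walls and floor 4 mm thick, rim 12 mm above the bench (bay 8 mm deep). Origin at the centre of its underside, z up.
Not all that is in view belongs to the job. Leave any red or yellow look-alike of the bottle_short alone.

How it is judged:
At the end, for the whole second after the job is handed in: Both cups stand in bays of the cup tray, both bottles in bays of the bottle rack and the standard in its box, each in a bay of its own: its underside on the bay's floor (less than 9 mm above the tray's underside, floor 4 mm), upright within 0.1 rad and at rest (below 20 mm/s and 0.3 rad/s) (x of cup_low in the frame of cup_tray between -0.014 and 0.014 m and y of cup_low in the frame of cup_tray between -0.046 and 0.046 m and z of cup_low in the frame of cup_tray between 0 and 0.009 m and angle between each of cup_low, cup_high, bottle_short, bottle_tall, standard's own z axis and vertical below 0.1 rad and linear speed of each of cup_low, cup_high, bottle_short, bottle_tall, standard below 0.02 m/s and angular speed of each of cup_low, cup_high, bottle_short, bottle_tall, standard below 0.3 rad/s and x of cup_high in the frame of cup_tray between -0.014 and 0.014 m and y of cup_high in the frame of cup_tray between -0.046 and 0.046 m and z of cup_high in the frame of cup_tray between 0 and 0.009 m and x of bottle_short in the frame of bottle_rack between -0.014 and 0.014 m and y of bottle_short in the frame of bottle_rack between -0.066 and 0.066 m and z of bottle_short in the frame of bottle_rack between 0 and 0.009 m and x of bottle_tall in the frame of bottle_rack between -0.014 and 0.014 m and y of bottle_tall in the frame of bottle_rack between -0.066 and 0.066 m and z of bottle_tall in the frame of bottle_rack between 0 and 0.009 m and x of standard in the frame of standard_box between -0.015 and 0.015 m and y of standard in the frame of standard_box between -0.015 and 0.015 m and z of standard in the frame of standard_box between 0 and 0.009 m); the robot touches nothing.
It fails at once if the glass beaker is shifted by more than 25 mm or tipped by more than 0.35 rad (distance of beaker from where it was at the start of the episode above 0.025 m or angle between beaker's own z axis and vertical above 0.35 rad).
It also fails if it takes over 128 s, if anything falls off the work surface, if the arm or the gripper's body presses on something with over 40 N, if the wrist force passes 120 N, or if a joint passes its speed limit or range.

ROBOT

A 7-joint arm with a two-finger parallel gripper is mounted at the origin on the work surface. World frame = base frame: x ahead of the robot, y to its left, z up, the work surface at z = 0. Lengths are in m, angles in rad, forces in N, time in s.
With the tool pointing down it reaches from about 0.425 to 0.925 m from the base axis. Payload 6.8 kg.
Tool frame: the origin (TCP) lies midway between the tips of the shut fingers; the grasp point (between the pads) lies 19 mm behind it; z points along the fingers, y is the line along which they close (so a half turn about z gives the same grasp; the last joint's range is limited). The gripper opens to 88 mm and grips with 3 to 60 N. Pads are 20 mm wide; open, the fingers measure 115 mm over their backs; the gripper's body (75 mm by 178 mm) begins 61 mm behind the grasp point.
Start: joints at [0.993, 0.477, 0.022, 1.555, -0.011, 1.109, -0.083], TCP at [0.306, -0.602, 0.223] pointing down, gripper open.
Joint ranges: [-2.96, 2.96], [-0.34, 2.1], [-1.41, 1.46], [0.24, 2.44], [-1.37, 4.51], [0.17, 1.92], [-2.96, 2.96]. Speed limits (rad/s): [2.39, 2.39, 3.14, 3.14, 3.14, 3.14, 3.14].

INTERFACE

Orientations are given as a unit quaternion [w, x, y, z].
In Python, from station import manip gives the robot as it stands.
- The arm moves only by the tool move_arm, never from a script. Its argument "motion" is one flat list of numbers, 7 for each row, row after row: the turn, a rotation vector about the tool's x, y, z in rad, then the shift along the tool's x, y, z in m, then the finger opening in m, from 0 to 0.0878. A call has 1 to 20 rows; each row is the pose to reach, as a shift and turn from the pose commanded when the call began, along the tool's axes at that moment; what a row does not reach only later rows make up. A row lasts 1/12 s, in which the tool goes at most 41.7 mm and 7.16 degrees, less where a joint would pass 70% of its speed; a pose out of reach is approached as far as the arm can. A call with a gripper value outside its range is refused whole. The fingers move at their own pace and stop on an object; "force" is the grip in N (left out, the last holds). Time passes only in rows, so rows that repeat a pose let the fingers close. It gives the time, the measured TCP pose, the force, the opening and the grip force at its end, in the units of the state.
- manip.read_state(): the state, without advancing time (a new reading comes with each control period).
- manip.camera(name): name is "side" or "top"; returns a dict with "img" (400x640x3 uint8, red, green, blue), "mtx" (3x3 intrinsics, pixels), "rvec" (rotation vector, rad) and "tvec" (3), from world to camera coordinates, as OpenCV has them. Camera axes: x right, y down, z forward; pixel columns grow to the right and rows downward; lengths in m; the calibration is good to about 2 mm. A picture is of the moment at which its call begins. There is no depth.
- manip.sign_off(): hands the job in; it is judged then, once.
Trained networks look in a picture, given as the dict that the camera call returned (one of the last four; its "shot" number tells which), for a name from the list of things; names that differ only in an ending like _2 or _b are one class to them, and where a whole thing is asked for, a point or a joint stands for the part that bears it (a point fixed in the world has none). Each returns a list of dicts, best first, with "score" (0 to 1); they miss things now and then, are a little off and sometimes report something else, mostly with a low value. They report only what shows in the picture. A call takes as long as a camera call. They do not tell look-alikes from the thing itself.
- manip.masks_of(name, picture): "pixels" (400x640 bool, what is visible of it) and "box" ([left, top, right, bottom] as shares, 0 to 1, of the picture: columns of its width, rows of its height, round what is visible of it).
- manip.pinpoint(name, picture): "location" ([column, row] as shares, 0 to 1, of the picture: columns of its width, rows of its height: a listed point, or the origin of a listed thing).
The state is a dict: "time_s": time; "qpos": joint angles; "dq": joint speeds; "joint_efforts": joint torques, N m; "tcp_pos": TCP position; "orientation": TCP orientation; "ft_force": force on the tool from outside, world axes, zero at the start; "wrist_torque": the same for the moment, N m; "gripper_width": opening from 0.0 (shut) to 1.0 (fully open); "gripper_force": force on a finger pad.
Only numpy, scipy, OpenCV 4.12 (cv2) and the standard library are available. Lean on these libraries where they do the work, as an engineer would, in place of code of your own. Each camera call takes 0.05 s, during which the arm holds its last target. There are 200 camera calls.

## Working session

There is one attempt and no reset: what is moved stays moved. The work goes in short steps, Python scripts to look and compute and a tool call to move; the robot and the scene stay as the last step left them, time stands still between calls to the robot, and variables do not carry over. Pictures are saved under pics/ and viewed, at most 14 in all, crops included, and the job is handed in when it is done.

Besides the shell and the picture viewer there is one more tool, called after ">>>" as a command line: name --argument value ..., lists and objects as JSON in quotes. move_arm: Moves the arm, as the interface text tells. Its arguments: {"type":"object","properties":{"motion":{"type":"array"},"force":{"type":"number"}},"required":["motion"]}

```bash
mkdir -p pics; ls
cat > h.py <<'E'
import numpy as np,cv2
from station import manip
def cam(n):
    p=manip.camera(n); p['R']=cv2.Rodrigues(np.array(p['rvec'],float))[0]; p['t']=np.array(p['tvec'],float).ravel(); p['K']=np.array(p['mtx'],float); return p
def ray(p,u,v):
    d=p['R'].T@np.linalg.inv(p['K'])@[u,v,1]; return -p['R'].T@p['t'],d/np.linalg.norm(d)
def at(p,u,v,z):
    c,d=ray(p,u,v); return c+d*(z-c[2])/d[2]
def proj(p,X):
    return cv2.projectPoints(np.array(X,float).reshape(-1,3),p['R'],p['t'],p['K'],None)[0].reshape(-1,2)
def tri(p,a,q,b):
    c,d=ray(p,*a);e,f=ray(q,*b)
    s=np.linalg.lstsq(np.c_[d,-f],e-c,rcond=None)[0]
    return (c+d*s[0]+e+f*s[1])/2, np.linalg.norm(c+d*s[0]-e-f*s[1])
E
python3 - <<'E'
from h import *
s=manip.read_state();print(s)
P={}
for n in('side','top'):
    P[n]=cam(n);cv2.imwrite(f'pics/{n}0.png',P[n]['img'][:,:,::-1]);print(n,-P[n]['R'].T@P[n]['t'])
for k in 'cup_low cup_high bottle_short bottle_tall standard beaker cup_tray bottle_rack standard_box'.split():
    for n in P:
        for r in manip.pinpoint(k,P[n])[:4]:
            u=np.array(r['location'])*[640,400]; print(k,n,round(r['score'],2),u.round(1),at(P[n],*u,0)[:2].round(3))
E
```

```text
pics
{'time_s': 0.0, 'qpos': array([ 0.99289641,  0.4777997 ,  0.02238131,  1.55646773, -0.01146207,
        1.10930107, -0.08309562]), 'dq': array([ 5.11794439e-04,  5.14053461e-04, -2.14701323e-03,  3.29949482e-04,
        5.05861136e-04,  1.50252151e-03,  2.70894707e-05]), 'joint_efforts': array([ 1.36091085e-04, -5.82865977e+01,  1.53459124e+00, -2.72622031e+01,
       -5.44230267e-02,  1.68476882e-02,  1.20702148e-04]), 'tcp_pos': array([ 0.30525053, -0.60134539,  0.22167595]), 'orientation': array([-8.71421906e-04,  9.72536541e-01,  2.32748412e-01, -3.06498358e-04]), 'ft_force': array([-1.3477511 ,  0.7144288 , -0.48917377]), 'wrist_torque': array([ 0.01376512,  0.00081063, -0.03177478]), 'gripper_force': 0.0, 'gripper_width': 1.0018052297327438}
side [0.19996019 0.49730954 0.5508263 ]
top [ 0.30369454 -0.05097845  1.04003402]
cup_low side 0.6 [355.6 194.3] [ 0.455 -0.173]
cup_low side 0.59 [252.2 222.4] [0.606 0.013]
cup_low top 0.59 [393.7 211.2] [ 0.456 -0.189]
cup_high top 0.61 [290.6 202. ] [0.476 0.041]
bottle_short side 0.78 [400.6 190.5] [ 0.369 -0.234]
bottle_short side 0.77 [379.8 146.9] [ 0.48  -0.392]
bottle_short top 0.65 [486.  197.6] [ 0.487 -0.394]
bottle_short top 0.62 [442.8 205.2] [ 0.469 -0.298]
bottle_short top 0.59 [391.5 209.3] [ 0.46  -0.184]
bottle_tall side 0.94 [235.5 374.2] [0.439 0.294]
bottle_tall top 0.64 [178.2 215.2] [0.446 0.292]
bottle_tall top 0.44 [191.6 155.8] [0.583 0.27 ]
standard side 0.87 [258.3 307.7] [0.475 0.183]
standard top 0.92 [226.9 202. ] [0.476 0.184]
beaker side 0.64 [339.5 223.5] [ 0.445 -0.067]
beaker top 0.65 [342.  215.6] [ 0.445 -0.074]
cup_tray side 0.81 [326.3 156.3] [ 0.585 -0.285]
cup_tray top 0.94 [431.6 152.2] [ 0.591 -0.278]
bottle_rack side 0.71 [165.8 322.1] [0.59  0.275]
bottle_rack top 0.6 [190.3 153.9] [0.587 0.273]
standard_box side 0.88 [251.  220.7] [0.611 0.01 ]
standard_box top 0.82 [300.6 150.2] [0.596 0.02 ]
```

View pics/top0.png

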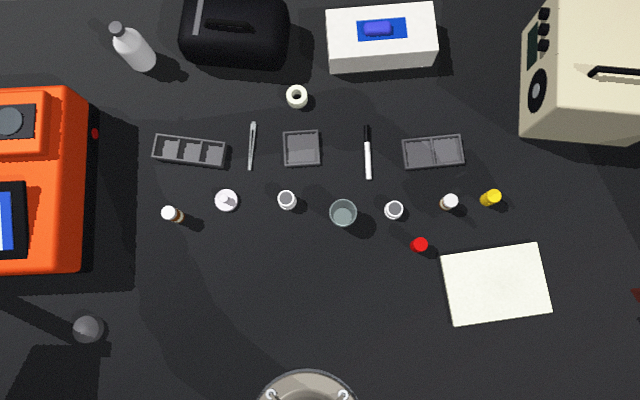

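View pics/side0.png

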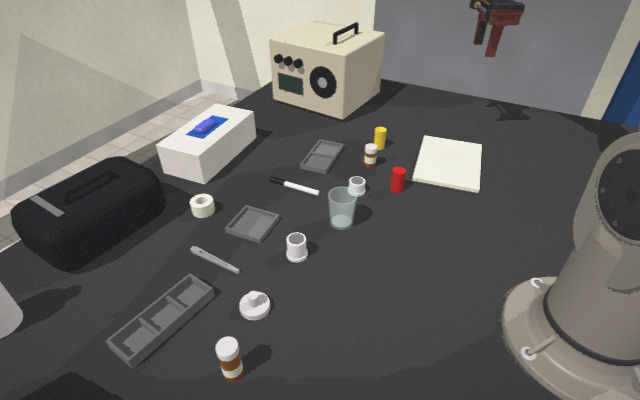

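In the top view I see, by pixel: bottle_tall (172,214), standard (227,200), cup_high (287,200), beaker (343,213), cup_low (394,210), rack (190,152), box (301,148) and tray (432,151). Bottle_short has three candidates. The one at (449,202) has a white cap, amber body and label, so it fits. The yellow (490,197) and red (420,244) ones are the look-alikes. Next I fit silhouettes in both views.

```bash
cat > fit.py <<'E'
from h import *
from scipy.optimize import minimize
th=np.linspace(0,2*np.pi,40)
def ring(x,y,r,z): return np.c_[x+r*np.cos(th),y+r*np.sin(th),0*th+z]
def parts(k,x,y,h,z0=0):
    if k.startswith('cup'): L=[[(.02,0),(.02,.008)],[(.018,0),(.018,h)]]
    elif k.startswith('bot'): L=[[(.014,0),(.014,h-.014)],[(.015,h-.014),(.015,h)]]
    elif k=='standard': L=[[(.025,0),(.025,h-.022)],[(.009,h-.022),(.009,h)]]
    else: L=[[(.027,0),(.029,h)]]
    return [np.vstack([ring(x,y,r,z+z0) for r,z in l]) for l in L]
def box(sx,sy,x,y,a,h):
    R=np.array([[np.cos(a),-np.sin(a)],[np.sin(a),np.cos(a)]])
    c=np.array([[sx,sy],[-sx,sy],[-sx,-sy],[sx,-sy]])/2@R.T+[x,y]
    return [np.vstack([np.c_[c,[z]*4] for z in(0,h)])]
def sil(p,PS,S=4):
    m=np.zeros((400*S,640*S),np.uint8)
    for X in PS:
        q=cv2.convexHull(((proj(p,X)+.5)*S*16).astype(np.int32)); cv2.fillConvexPoly(m,q,255,shift=4)
    return cv2.resize(m,(640,400),interpolation=cv2.INTER_AREA)/255.
def mask(k,p,ref,rad=20):
    b=None
    for r in manip.masks_of(k,p):
        ys,xs=np.nonzero(r['pixels']); c=np.array([xs.mean(),ys.mean()])
        if np.linalg.norm(c-ref)<rad and (b is None or r['score']>b[0]): b=(r['score'],r['pixels'])
    return b
def fit(k,views,gen,x0,step):
    def cost(v):
        o=[]
        for p,m in views:
            s=sil(p,gen(v)); o.append(np.abs(s-m).sum()/max(m.sum(),1))
        return sum(o)
    x0=np.array(x0,float); sx=np.vstack([x0]+[x0+np.eye(len(x0))[i]*step[i] for i in range(len(x0))])
    r=minimize(cost,x0,method='Nelder-Mead',options=dict(initial_simplex=sx,xatol=1e-4,fatol=1e-3,maxiter=150)); return r.x,r.fun
E
python3 - <<'E'
from fit import *
P={n:cam(n) for n in('top','side')}
G=dict(cup_low=(.456,-.18,.03),cup_high=(.476,.035,.042),bottle_short=(.469,-.298,.054),bottle_tall=(.442,.293,.07),standard=(.475,.184,.034),beaker=(.445,-.07,.072))
T=dict(cup_tray=(.588,-.28,0,.012,.068,.132),bottle_rack=(.588,.274,0,.022,.056,.16),standard_box=(.6,.018,0,.012,.08,.08))
for k,g in {**G,**T}.items():
    V=[];sc=[]
    for n,p in P.items():
        b=mask(k,p,proj(p,[g[0],g[1],.02])[0])
        if b: V.append((p,b[1].astype(float)));sc.append((n,round(b[0],2)))
    if k in G: f=lambda v:parts(k,*v); x0=g;st=(.01,.01,.01)
    else: f=lambda v:box(g[4],g[5],*v); x0=g[:4];st=(.01,.01,.15,.008)
    best=min((fit(k,V,f,np.array(x0)+([0,0,a,0] if len(x0)>3 else 0),st) for a in((0,.2,-.2) if len(x0)>3 else(0,))),key=lambda r:r[1])
    print(k,sc,best[0].round(4),round(best[1],3))
im=P['top']['img'][:,:,::-1];si=P['side']['img'][:,:,::-1]
a=cv2.resize(im[180:260,400:520],None,fx=5,fy=5,interpolation=cv2.INTER_CUBIC)[:, :600]
b=cv2.resize(si[115:195,350:390],None,fx=5,fy=5,interpolation=cv2.INTER_CUBIC)
cv2.imwrite('pics/crop.png',np.hstack([a,b]))
E
```

```text
cup_low [('top', 0.62)] [ 0.4591 -0.1889  0.0122] 0.13
cup_high [('top', 0.54), ('side', 0.88)] [0.4796 0.0479 0.0412] 0.167
bottle_short [('top', 0.81), ('side', 0.74)] [ 0.4739 -0.3032  0.0496] 0.154
bottle_tall [('top', 0.65), ('side', 0.89)] [0.4441 0.2919 0.0665] 0.122
standard [('top', 0.73), ('side', 0.9)] [0.4814 0.1838 0.0283] 0.116
beaker [('top', 0.63), ('side', 0.84)] [ 0.4456 -0.0758  0.0689] 0.263
cup_tray [('top', 0.6), ('side', 0.6)] [ 0.5931 -0.2779  0.1091  0.01  ] 0.084
bottle_rack [('side', 0.84)] [ 0.5937  0.273  -0.1319  0.0221] 0.027
standard_box [('top', 0.63), ('side', 0.81)] [0.601  0.0182 0.0704 0.0111] 0.109
```

View pics/crop.png

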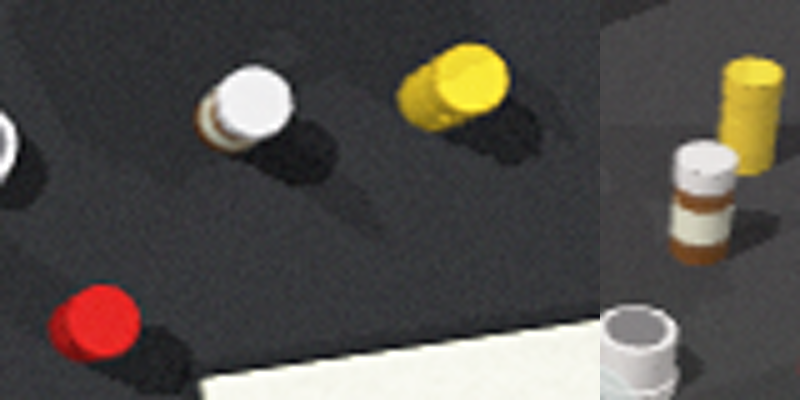

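The crop confirms it: white cap, amber glass and label at top (449,202) and side (371,155) is bottle_short. Red and yellow are the look-alikes. Next I refine with heights fixed and overlay the models.

```bash
cat > ref.py <<'E'
from fit import *
P={n:cam(n) for n in('top','side')}
G=dict(cup_low=(.457,-.187,.03),cup_high=(.479,.045,.042),bottle_short=(.473,-.303,.054),bottle_tall=(.444,.292,.07),standard=(.479,.184,.034))
T=dict(cup_tray=(.593,-.278,.11,.012,.068,.132),bottle_rack=(.592,.273,-.13,.022,.056,.16),standard_box=(.601,.018,.07,.012,.08,.08))
R={}
for k,g in G.items():
    V=[]
    for n,p in P.items():
        c=proj(p,[g[0],g[1],g[2]/2])[0].astype(int)
        im=p['img'].astype(float); hsv=cv2.cvtColor(p['img'],cv2.COLOR_RGB2HSV)
        m=((im.max(2)>85)|((hsv[...,1]>110)&(im.max(2)>45))).astype(np.uint8)
        roi=np.zeros_like(m);cv2.circle(roi,tuple(int(i) for i in c),26 if n=='side' else 18,1,-1);m=m*roi
        if k=='cup_low' and n=='side': m=((im.min(2)>135)*roi).astype(np.uint8)
        l,lab,st,ce=cv2.connectedComponentsWithStats(m)
        i=min(range(1,l),key=lambda i:np.linalg.norm(ce[i]-c)-(st[i,4]>60)*100)
        mm=(lab==i).astype(np.uint8)
        cs,_=cv2.findContours(mm,cv2.RETR_EXTERNAL,cv2.CHAIN_APPROX_NONE);cv2.drawContours(mm,cs,-1,1,-1)
        V.append((p,mm.astype(float)))
    for h in (True,False):
        r=fit(k,V,(lambda v:parts(k,*v)) if h else (lambda v:parts(k,v[0],v[1],g[2])),g if h else g[:2],(.008,)*3)
        print(k,'free' if h else 'fixed',r[0].round(4),round(r[1],3))
    R[k]=parts(k,r[0][0],r[0][1],g[2])
for k,g in T.items():R[k]=[box(g[4],g[5],*g[:4])[0][4:]]
o=[]
for n,(u,v,w,h) in dict(top=(140,110,380,150),side=(90,110,340,280)).items():
    S=2 if n=='top' else 1.7
    im=cv2.resize(P[n]['img'][:,:,::-1],None,fx=S,fy=S)
    for X in R.values():
        for x in X: cv2.polylines(im,[cv2.convexHull(((proj(P[n],x)+.5)*S).astype(np.int32))],True,(0,255,0),1)
    cv2.imwrite(f'pics/ov_{n}.png',im[int(v*S):int((v+h)*S),int(u*S):int((u+w)*S)])
E
python3 ref.py
```

```text
cup_low free [ 0.4591 -0.1863  0.0297] 0.396
cup_low fixed [ 0.4589 -0.1861] 0.397
cup_high free [0.4792 0.0493 0.0428] 0.121
cup_high fixed [0.4792 0.0493] 0.125
bottle_short free [ 0.4731 -0.3024  0.0541] 0.525
bottle_short fixed [ 0.4732 -0.3024] 0.526
bottle_tall free [0.4437 0.2932 0.0703] 0.13
bottle_tall fixed [0.4437 0.2932] 0.132
standard free [0.4805 0.1859 0.0351] 0.085
standard fixed [0.4807 0.1857] 0.093
```

View pics/ov_top.png

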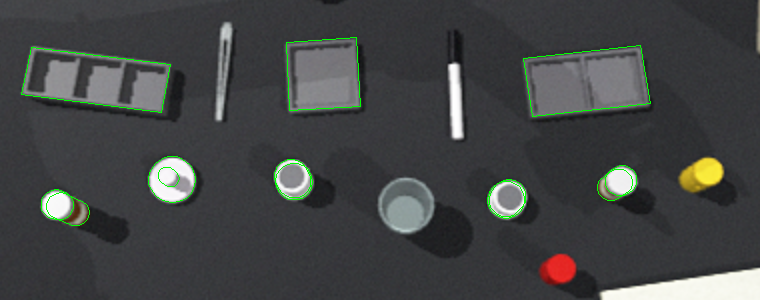

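View pics/ov_side.png

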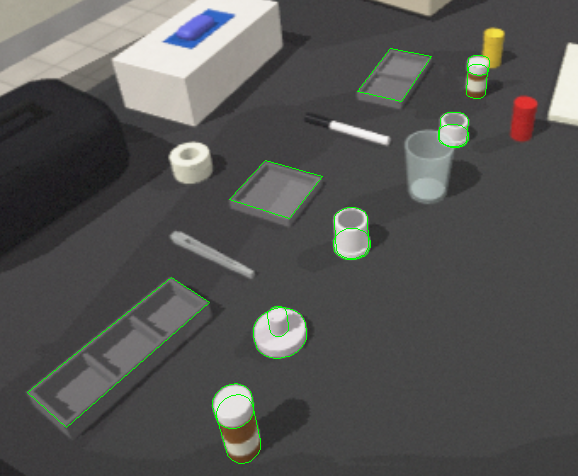

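Both views' heights match the text (30/42/54/70/35 mm), and the outlines sit on the objects in both pictures. First I move above cup_low with the fingers closing along world x. After that, tool x = +y, tool y = +x and tool z = down.

>>> move_arm --motion '[0, 0, -1.101, 0.3246, -0.2998, 0.08, 0.0878, 0, 0, -1.101, 0.3246, -0.2998, 0.08, 0.0878, 0, 0, -1.101, 0.3246, -0.2998, 0.08, 0.0878, 0, 0, -1.101, 0.3246, -0.2998, 0.08, 0.0878, 0, 0, -1.101, 0.3246, -0.2998, 0.08, 0.0878, 0, 0, -1.101, 0.3246, -0.2998, 0.08, 0.0878, 0, 0, -1.101, 0.3246, -0.2998, 0.08, 0.0878, 0, 0, -1.101, 0.3246, -0.2998, 0.08, 0.0878, 0, 0, -1.101, 0.3246, -0.2998, 0.08, 0.0878, 0, 0, -1.101, 0.3246, -0.2998, 0.08, 0.0878, 0, 0, -1.101, 0.3246, -0.2998, 0.08, 0.0878, 0, 0, -1.101, 0.3246, -0.2998, 0.08, 0.0878, 0, 0, -1.101, 0.3246, -0.2998, 0.08, 0.0878, 0, 0, -1.101, 0.3246, -0.2998, 0.08, 0.0878, 0, 0, -1.101, 0.3246, -0.2998, 0.08, 0.0878, 0, 0, -1.101, 0.3246, -0.2998, 0.08, 0.0878]' --force 12

```text
time_s: 3.43
tcp_pos: [0.4589, -0.1893, 0.1428]
orientation: [0.0, 0.708, 0.706, -0.0]
ft_force: [-0.4, -0.2, 0.1]
gripper_width: 1.0
gripper_force: 0.0
```

>>> move_arm --motion '[0, 0, 0, 0.002, 0, 0.08, 0.0878, 0, 0, 0, 0.002, 0, 0.11, 0.0878, 0, 0, 0, 0.002, 0, 0.125, 0.0878, 0, 0, 0, 0.002, 0, 0.132, 0.0878, 0, 0, 0, 0.002, 0, 0.132, 0.0878, 0, 0, 0, 0.002, 0, 0.132, 0.03, 0, 0, 0, 0.002, 0, 0.132, 0.03, 0, 0, 0, 0.002, 0, 0.132, 0.03, 0, 0, 0, 0.002, 0, 0.132, 0.03, 0, 0, 0, 0.002, 0, 0.132, 0.03, 0, 0, 0, 0.002, 0, 0.132, 0.03, 0, 0, 0, 0.002, 0, 0.132, 0.03, 0, 0, 0, 0.002, 0, 0.132, 0.03]' --force 12

```text
time_s: 4.52
tcp_pos: [0.4594, -0.1857, 0.0109]
orientation: [0.0, 0.707, 0.707, 0.0]
ft_force: [-1.2, -0.2, -0.1]
gripper_width: 0.434
gripper_force: 0.2
```

>>> move_arm --motion '[0, 0, 0, 0, 0, 0, 0.03, 0, 0, 0, 0, 0, 0, 0.03, 0, 0, 0, 0, 0, 0, 0.03, 0, 0, 0, 0, 0, -0.03, 0.03, 0, 0, 0, 0, 0, -0.06, 0.03, 0, 0, 0, -0.123, 0.1375, -0.06, 0.03, 0, 0, 0, -0.123, 0.1375, -0.06, 0.03, 0, 0, 0, -0.123, 0.1375, -0.06, 0.03, 0, 0, 0, -0.123, 0.1375, -0.06, 0.03, 0, 0, 0, -0.123, 0.1375, -0.06, 0.03, 0, 0, 0, -0.123, 0.1375, -0.06, 0.03, 0, 0, 0, -0.123, 0.1375, -0.06, 0.03, 0, 0, 0, -0.123, 0.1375, -0.06, 0.03, 0, 0, 0, -0.123, 0.1375, -0.06, 0.03]'

```text
time_s: 5.68
tcp_pos: [0.5958, -0.3072, 0.0704]
orientation: [-0.001, 0.707, 0.708, -0.0]
ft_force: [0.2, -0.4, -0.4]
gripper_width: 0.406
gripper_force: 12.0
```

Run:
```python
from h import *
p=cam('side');cv2.imwrite('pics/s1.png',cv2.resize(p['img'][90:230,250:430,::-1],None,fx=4,fy=4))
```

```text
(no output)
```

View pics/s1.png

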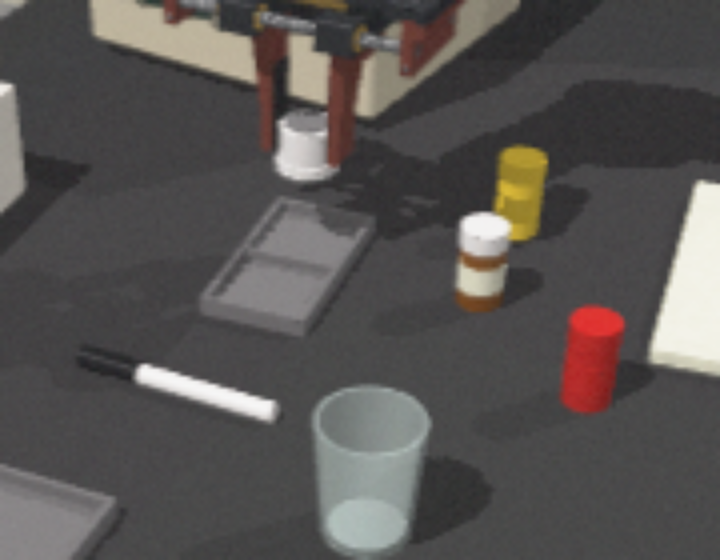

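The cup is held upright over the far bay, at crop (305,145), and the beaker is untouched. Lowering and releasing.

>>> move_arm --motion '[0, 0, 0, 0, 0, 0.025, 0.03, 0, 0, 0, 0, 0, 0.04, 0.03, 0, 0, 0, 0, 0, 0.05, 0.03, 0, 0, 0, 0, 0, 0.0555, 0.03, 0, 0, 0, 0, 0, 0.0555, 0.03, 0, 0, 0, 0, 0, 0.0555, 0.03]'

```text
time_s: 6.23
tcp_pos: [0.5967, -0.3084, 0.015]
orientation: [-0.0, 0.707, 0.707, -0.0]
ft_force: [0.8, 0.1, -0.1]
gripper_width: 0.41
gripper_force: 12.0
```

>>> move_arm --motion '[0, 0, 0, 0, 0, 0, 0.045, 0, 0, 0, 0, 0, 0, 0.06, 0, 0, 0, 0, 0, 0, 0.0878, 0, 0, 0, 0, 0, 0, 0.0878, 0, 0, 0, 0, 0, 0, 0.0878, 0, 0, 0, 0, 0, -0.03, 0.0878, 0, 0, 0, 0, 0, -0.07, 0.0878, 0, 0, 0, 0, 0, -0.11, 0.0878, 0, 0, 0, 0, 0, -0.13, 0.0878, 0, 0, 0, 0, 0, -0.13, 0.0878]'

```text
time_s: 7.07
tcp_pos: [0.6002, -0.3099, 0.1516]
orientation: [0.005, 0.707, 0.707, 0.002]
ft_force: [0.4, -0.3, 0.3]
gripper_width: 0.995
gripper_force: 0.0
```

>>> move_arm --motion '[0, 0, 0, 0.359, -0.1175, 0, 0.0878, 0, 0, 0, 0.359, -0.1175, 0, 0.0878, 0, 0, 0, 0.359, -0.1175, 0, 0.0878, 0, 0, 0, 0.359, -0.1175, 0, 0.0878, 0, 0, 0, 0.359, -0.1175, 0, 0.0878, 0, 0, 0, 0.359, -0.1175, 0, 0.0878, 0, 0, 0, 0.359, -0.1175, 0, 0.0878, 0, 0, 0, 0.359, -0.1175, 0, 0.0878, 0, 0, 0, 0.359, -0.1175, 0, 0.0878, 0, 0, 0, 0.359, -0.1175, 0, 0.0878, 0, 0, 0, 0.359, -0.1175, 0, 0.0878, 0, 0, 0, 0.359, -0.1175, 0, 0.0878, 0, 0, 0, 0.359, -0.1175, 0, 0.0878, 0, 0, 0, 0.359, -0.1175, 0, 0.0878]'

```text
time_s: 8.23
tcp_pos: [0.4797, 0.0486, 0.1448]
orientation: [0.0, 0.708, 0.706, -0.0]
ft_force: [-0.1, 0.3, 0.2]
gripper_width: 0.999
gripper_force: 0.0
```

>>> move_arm --motion '[0, 0, 0, 0, 0, 0.04, 0.0878, 0, 0, 0, 0, 0, 0.08, 0.0878, 0, 0, 0, 0, 0, 0.11, 0.0878, 0, 0, 0, 0, 0, 0.125, 0.0878, 0, 0, 0, 0, 0, 0.13, 0.0878, 0, 0, 0, 0, 0, 0.13, 0.0878, 0, 0, 0, 0, 0, 0.13, 0.03, 0, 0, 0, 0, 0, 0.13, 0.03, 0, 0, 0, 0, 0, 0.13, 0.03, 0, 0, 0, 0, 0, 0.13, 0.03, 0, 0, 0, 0, 0, 0.13, 0.03, 0, 0, 0, 0, 0, 0.13, 0.03, 0, 0, 0, 0, 0, 0.13, 0.03, 0, 0, 0, 0, 0, 0.13, 0.03, 0, 0, 0, 0, 0, 0.13, 0.03, 0, 0, 0, 0, 0, 0.13, 0.03, 0, 0, 0, 0, 0, 0.13, 0.03]'

```text
time_s: 9.65
tcp_pos: [0.4793, 0.0504, 0.0152]
orientation: [0.0, 0.707, 0.707, -0.0]
ft_force: [-1.0, -0.4, 2.6]
gripper_width: 0.407
gripper_force: 12.0
```

>>> move_arm --motion '[0, 0, 0, 0, 0, -0.04, 0.03, 0, 0, 0, 0, 0, -0.08, 0.03, 0, 0, 0, 0, 0, -0.11, 0.03, 0, 0, 0, -0.295, 0.1105, -0.11, 0.03, 0, 0, 0, -0.295, 0.1105, -0.11, 0.03, 0, 0, 0, -0.295, 0.1105, -0.11, 0.03, 0, 0, 0, -0.295, 0.1105, -0.11, 0.03, 0, 0, 0, -0.295, 0.1105, -0.11, 0.03, 0, 0, 0, -0.295, 0.1105, -0.11, 0.03, 0, 0, 0, -0.295, 0.1105, -0.11, 0.03, 0, 0, 0, -0.295, 0.1105, -0.11, 0.03, 0, 0, 0, -0.295, 0.1105, -0.11, 0.03, 0, 0, 0, -0.295, 0.1105, -0.11, 0.03, 0, 0, 0, -0.295, 0.1105, -0.11, 0.03, 0, 0, 0, -0.295, 0.1105, -0.11, 0.03]'

```text
time_s: 10.9
tcp_pos: [0.5896, -0.2424, 0.125]
orientation: [-0.001, 0.706, 0.708, 0.0]
ft_force: [0.6, -0.3, -0.6]
gripper_width: 0.409
gripper_force: 12.0
```

>>> move_arm --motion '[0, 0, 0, 0, 0, 0.035, 0.03, 0, 0, 0, 0, 0, 0.07, 0.03, 0, 0, 0, 0, 0, 0.09, 0.03, 0, 0, 0, 0, 0, 0.1, 0.03, 0, 0, 0, 0, 0, 0.1055, 0.03, 0, 0, 0, 0, 0, 0.1055, 0.03, 0, 0, 0, 0, 0, 0.1055, 0.03]'

```text
time_s: 11.48
tcp_pos: [0.5908, -0.2441, 0.0208]
orientation: [0.001, 0.707, 0.707, 0.001]
ft_force: [-0.0, -0.2, -0.4]
gripper_width: 0.41
gripper_force: 12.0
```

>>> move_arm --motion '[0, 0, 0, 0, 0, 0, 0.045, 0, 0, 0, 0, 0, 0, 0.06, 0, 0, 0, 0, 0, 0, 0.0878, 0, 0, 0, 0, 0, 0, 0.0878, 0, 0, 0, 0, 0, 0, 0.0878, 0, 0, 0, 0, 0, -0.03, 0.0878, 0, 0, 0, 0, 0, -0.07, 0.0878, 0, 0, 0, 0, 0, -0.11, 0.0878, 0, 0, 0, 0, 0, -0.13, 0.0878, 0, 0, 0, 0, 0, -0.13, 0.0878]'

```text
time_s: 12.32
tcp_pos: [0.5932, -0.2455, 0.1557]
orientation: [0.004, 0.707, 0.707, 0.002]
ft_force: [1.0, 0.4, 0.6]
gripper_width: 1.001
gripper_force: 0.0
```

>>> move_arm --motion '[0, 0, 0, -0.0565, -0.1165, 0, 0.0878, 0, 0, 0, -0.0565, -0.1165, 0, 0.0878, 0, 0, 0, -0.0565, -0.1165, 0, 0.0878, 0, 0, 0, -0.0565, -0.1165, 0, 0.0878, 0, 0, 0, -0.0565, -0.1165, 0, 0.0878, 0, 0, 0, -0.0565, -0.1165, 0, 0.0878, 0, 0, 0, -0.0565, -0.1165, 0.04, 0.0878, 0, 0, 0, -0.0565, -0.1165, 0.08, 0.0878, 0, 0, 0, -0.0565, -0.1165, 0.11, 0.0878, 0, 0, 0, -0.0565, -0.1165, 0.12, 0.0878, 0, 0, 0, -0.0565, -0.1165, 0.12, 0.0878, 0, 0, 0, -0.0565, -0.1165, 0.12, 0.0878]'

```text
time_s: 13.32
tcp_pos: [0.4749, -0.3003, 0.03]
orientation: [0.0, 0.707, 0.708, 0.0]
ft_force: [0.3, -0.2, -0.2]
gripper_width: 0.998
gripper_force: 0.0
```

>>> move_arm --motion '[0, 0, 0, 0, 0, 0, 0.024, 0, 0, 0, 0, 0, 0, 0.024, 0, 0, 0, 0, 0, 0, 0.024, 0, 0, 0, 0, 0, 0, 0.024, 0, 0, 0, 0, 0, 0, 0.024, 0, 0, 0, 0, 0, 0, 0.024, 0, 0, 0, 0, 0, 0, 0.024, 0, 0, 0, 0, 0, 0, 0.024, 0, 0, 0, 0, 0, 0, 0.024, 0, 0, 0, 0, 0, 0, 0.024, 0, 0, 0, 0, 0, 0, 0.024, 0, 0, 0, 0, 0, 0, 0.024, 0, 0, 0, 0, 0, 0, 0.024]'

```text
time_s: 14.4
tcp_pos: [0.4733, -0.3011, 0.0296]
orientation: [-0.0, 0.707, 0.707, -0.0]
ft_force: [0.1, 0.3, 0.5]
gripper_width: 0.339
gripper_force: 12.0
```

>>> move_arm --motion '[0, 0, 0, 0, 0, -0.04, 0.024, 0, 0, 0, 0, 0, -0.08, 0.024, 0, 0, 0, 0, 0, -0.12, 0.024, 0, 0, 0, 0, 0, -0.12, 0.024, 0, 0, 0, 0.5235, 0.112, -0.12, 0.024, 0, 0, 0, 0.5235, 0.112, -0.12, 0.024, 0, 0, 0, 0.5235, 0.112, -0.12, 0.024, 0, 0, 0, 0.5235, 0.112, -0.12, 0.024, 0, 0, 0, 0.5235, 0.112, -0.12, 0.024, 0, 0, 0, 0.5235, 0.112, -0.12, 0.024, 0, 0, 0, 0.5235, 0.112, -0.12, 0.024, 0, 0, 0, 0.5235, 0.112, -0.12, 0.024, 0, 0, 0, 0.5235, 0.112, -0.12, 0.024, 0, 0, 0, 0.5235, 0.112, -0.12, 0.024, 0, 0, 0, 0.5235, 0.112, -0.12, 0.024, 0, 0, 0, 0.5235, 0.112, -0.12, 0.024, 0, 0, 0, 0.5235, 0.112, -0.12, 0.024, 0, 0, 0, 0.5235, 0.112, -0.12, 0.024, 0, 0, 0, 0.5235, 0.112, -0.12, 0.024, 0, 0, 0, 0.5235, 0.112, -0.12, 0.024]'

```text
time_s: 16.07
tcp_pos: [0.5851, 0.2215, 0.149]
orientation: [0.0, 0.707, 0.707, -0.001]
ft_force: [-0.5, 0.0, -0.8]
gripper_width: 0.338
gripper_force: 12.0
```

>>> move_arm --motion '[0, 0, 0, 0, 0, 0, 0.024, 0, 0, 0, 0, 0, 0, 0.024, 0, 0, 0, 0, 0, 0.03, 0.024, 0, 0, 0, 0, 0, 0.06, 0.024]'

```text
time_s: 16.4
tcp_pos: [0.5874, 0.2214, 0.0911]
orientation: [0.001, 0.708, 0.706, 0.002]
ft_force: [-0.3, 0.3, -0.7]
gripper_width: 0.337
gripper_force: 12.0
```

Run:
```python
from h import *
print(manip.read_state()['tcp_pos'])
p=cam('side');cv2.imwrite('pics/s2.png',cv2.resize(p['img'][120:400,80:460,::-1],None,fx=2,fy=2))
```

```text
[0.58736849 0.22139266 0.09106193]
```

View pics/s2.png

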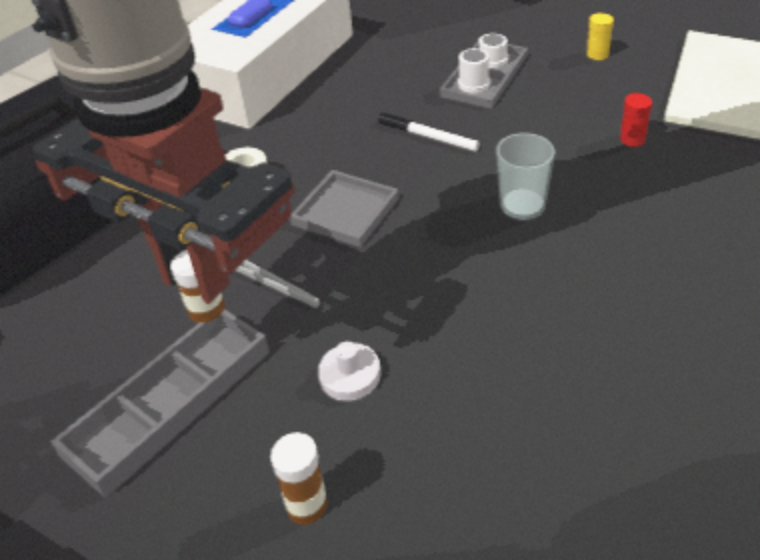

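Both cups stand in their bays, at crop (475,68) and (493,50). The beaker is in place and bottle_short hangs upright over the near rack bay. Lowering and releasing.

>>> move_arm --motion '[0, 0, 0, 0, 0, 0.02, 0.024, 0, 0, 0, 0, 0, 0.04, 0.024, 0, 0, 0, 0, 0, 0.05, 0.024, 0, 0, 0, 0, 0, 0.0555, 0.024, 0, 0, 0, 0, 0, 0.0555, 0.024, 0, 0, 0, 0, 0, 0.0555, 0.024]'

```text
time_s: 16.95
tcp_pos: [0.5859, 0.2223, 0.035]
orientation: [0.0, 0.707, 0.707, 0.0]
ft_force: [-0.1, -0.4, -1.0]
gripper_width: 0.337
gripper_force: 12.0
```

>>> move_arm --motion '[0, 0, 0, 0, 0, 0, 0.04, 0, 0, 0, 0, 0, 0, 0.06, 0, 0, 0, 0, 0, 0, 0.0878, 0, 0, 0, 0, 0, 0, 0.0878, 0, 0, 0, 0, 0, 0, 0.0878, 0, 0, 0, 0, 0, -0.03, 0.0878, 0, 0, 0, 0, 0, -0.07, 0.0878, 0, 0, 0, 0, 0, -0.1, 0.0878, 0, 0, 0, 0, 0, -0.1155, 0.0878, 0, 0, 0, 0, 0, -0.1155, 0.0878]'

```text
time_s: 17.78
tcp_pos: [0.5876, 0.2238, 0.1542]
orientation: [0.001, 0.707, 0.707, 0.003]
ft_force: [0.3, 0.2, 0.3]
gripper_width: 1.0
gripper_force: 0.0
```

>>> move_arm --motion '[0, 0, 0, 0.072, -0.1415, 0, 0.0878, 0, 0, 0, 0.072, -0.1415, 0, 0.0878, 0, 0, 0, 0.072, -0.1415, 0, 0.0878, 0, 0, 0, 0.072, -0.1415, 0, 0.0878, 0, 0, 0, 0.072, -0.1415, 0, 0.0878, 0, 0, 0, 0.072, -0.1415, 0, 0.0878, 0, 0, 0, 0.072, -0.1415, 0, 0.0878, 0, 0, 0, 0.072, -0.1415, 0.04, 0.0878, 0, 0, 0, 0.072, -0.1415, 0.08, 0.0878, 0, 0, 0, 0.072, -0.1415, 0.1, 0.0878, 0, 0, 0, 0.072, -0.1415, 0.104, 0.0878, 0, 0, 0, 0.072, -0.1415, 0.104, 0.0878, 0, 0, 0, 0.072, -0.1415, 0.104, 0.0878]'

```text
time_s: 18.87
tcp_pos: [0.445, 0.2944, 0.0463]
orientation: [0.0, 0.708, 0.707, 0.0]
ft_force: [0.6, 0.9, -0.4]
gripper_width: 1.001
gripper_force: 0.0
```

>>> move_arm --motion '[0, 0, 0, 0, 0, 0, 0.024, 0, 0, 0, 0, 0, 0, 0.024, 0, 0, 0, 0, 0, 0, 0.024, 0, 0, 0, 0, 0, 0, 0.024, 0, 0, 0, 0, 0, 0, 0.024, 0, 0, 0, 0, 0, 0, 0.024, 0, 0, 0, 0, 0, 0, 0.024, 0, 0, 0, 0, 0, 0, 0.024, 0, 0, 0, 0, 0, 0, 0.024, 0, 0, 0, 0, 0, 0, 0.024, 0, 0, 0, 0, 0, 0, 0.024, 0, 0, 0, 0, 0, 0, 0.024, 0, 0, 0, 0, 0, 0, 0.024]'

```text
time_s: 19.95
tcp_pos: [0.4438, 0.2944, 0.0456]
orientation: [-0.0, 0.707, 0.707, -0.0]
ft_force: [-0.1, 0.5, -0.2]
gripper_width: 0.339
gripper_force: 12.0
```

>>> move_arm --motion '[0, 0, 0, 0, 0, -0.04, 0.024, 0, 0, 0, 0, 0, -0.07, 0.024, 0, 0, 0, 0, 0, -0.07, 0.024, 0, 0, 0, 0.0315, 0.1555, -0.07, 0.024, 0, 0, 0, 0.0315, 0.1555, -0.07, 0.024, 0, 0, 0, 0.0315, 0.1555, -0.07, 0.024, 0, 0, 0, 0.0315, 0.1555, -0.07, 0.024, 0, 0, 0, 0.0315, 0.1555, -0.07, 0.024, 0, 0, 0, 0.0315, 0.1555, -0.07, 0.024, 0, 0, 0, 0.0315, 0.1555, -0.07, 0.024, 0, 0, 0, 0.0315, 0.1555, -0.07, 0.024, 0, 0, 0, 0.0315, 0.1555, -0.04, 0.024, 0, 0, 0, 0.0315, 0.1555, -0.02, 0.024, 0, 0, 0, 0.0315, 0.1555, -0.01, 0.024, 0, 0, 0, 0.0315, 0.1555, -0.0045, 0.024, 0, 0, 0, 0.0315, 0.1555, -0.0045, 0.024, 0, 0, 0, 0.0315, 0.1555, -0.0045, 0.024]'

```text
time_s: 21.37
tcp_pos: [0.5993, 0.3265, 0.051]
orientation: [0.0, 0.707, 0.707, 0.001]
ft_force: [0.0, 0.9, 0.1]
gripper_width: 0.339
gripper_force: 12.0
```

>>> move_arm --motion '[0, 0, 0, 0, 0, 0, 0.04, 0, 0, 0, 0, 0, 0, 0.06, 0, 0, 0, 0, 0, 0, 0.0878, 0, 0, 0, 0, 0, 0, 0.0878, 0, 0, 0, 0, 0, 0, 0.0878, 0, 0, 0, 0, 0, -0.03, 0.0878, 0, 0, 0, 0, 0, -0.07, 0.0878, 0, 0, 0, 0, 0, -0.0995, 0.0878, 0, 0, 0, 0, 0, -0.0995, 0.0878, 0, 0, 0, 0, 0, -0.0995, 0.0878]'

```text
time_s: 22.2
tcp_pos: [0.6004, 0.3267, 0.152]
orientation: [0.001, 0.707, 0.707, 0.002]
ft_force: [-0.5, 0.4, -0.8]
gripper_width: 0.995
gripper_force: 0.0
```

>>> move_arm --motion '[0, 0, 0, -0.139, -0.1185, 0, 0.0878, 0, 0, 0, -0.139, -0.1185, 0, 0.0878, 0, 0, 0, -0.139, -0.1185, 0, 0.0878, 0, 0, 0, -0.139, -0.1185, 0, 0.0878, 0, 0, 0, -0.139, -0.1185, 0, 0.0878, 0, 0, 0, -0.139, -0.1185, 0, 0.0878, 0, 0, 0, -0.139, -0.1185, 0, 0.0878, 0, 0, 0, -0.139, -0.1185, 0, 0.0878, 0, 0, 0, -0.139, -0.1185, 0.04, 0.0878, 0, 0, 0, -0.139, -0.1185, 0.08, 0.0878, 0, 0, 0, -0.139, -0.1185, 0.11, 0.0878, 0, 0, 0, -0.139, -0.1185, 0.125, 0.0878, 0, 0, 0, -0.139, -0.1185, 0.13, 0.0878, 0, 0, 0, -0.139, -0.1185, 0.1345, 0.0878, 0, 0, 0, -0.139, -0.1185, 0.1345, 0.0878, 0, 0, 0, -0.139, -0.1185, 0.1345, 0.0878]'

```text
time_s: 23.53
tcp_pos: [0.4817, 0.1878, 0.0159]
orientation: [0.0, 0.707, 0.707, 0.001]
ft_force: [-0.0, 0.5, 0.0]
gripper_width: 1.001
gripper_force: 0.0
```

>>> move_arm --motion '[0, 0, 0, 0, 0, 0, 0.012, 0, 0, 0, 0, 0, 0, 0.012, 0, 0, 0, 0, 0, 0, 0.012, 0, 0, 0, 0, 0, 0, 0.012, 0, 0, 0, 0, 0, 0, 0.012, 0, 0, 0, 0, 0, 0, 0.012, 0, 0, 0, 0, 0, 0, 0.012, 0, 0, 0, 0, 0, 0, 0.012, 0, 0, 0, 0, 0, 0, 0.012, 0, 0, 0, 0, 0, 0, 0.012, 0, 0, 0, 0, 0, 0, 0.012, 0, 0, 0, 0, 0, 0, 0.012, 0, 0, 0, 0, 0, 0, 0.012, 0, 0, 0, 0, 0, 0, 0.012, 0, 0, 0, 0, 0, 0, 0.012]' --force 20

```text
time_s: 24.78
tcp_pos: [0.4807, 0.1869, 0.0151]
orientation: [-0.0, 0.707, 0.707, -0.0]
ft_force: [-0.1, 0.6, -0.8]
gripper_width: 0.201
gripper_force: 20.0
```

>>> move_arm --motion '[0, 0, 0, 0, 0, -0.03, 0.012, 0, 0, 0, 0, 0, -0.06, 0.012, 0, 0, 0, -0.1675, 0.1205, -0.06, 0.012, 0, 0, 0, -0.1675, 0.1205, -0.06, 0.012, 0, 0, 0, -0.1675, 0.1205, -0.06, 0.012, 0, 0, 0, -0.1675, 0.1205, -0.06, 0.012, 0, 0, 0, -0.1675, 0.1205, -0.06, 0.012, 0, 0, 0, -0.1675, 0.1205, -0.06, 0.012, 0, 0, 0, -0.1675, 0.1205, -0.06, 0.012, 0, 0, 0, -0.1675, 0.1205, -0.06, 0.012, 0, 0, 0, -0.1675, 0.1205, -0.06, 0.012, 0, 0, 0, -0.1675, 0.1205, -0.04, 0.012, 0, 0, 0, -0.1675, 0.1205, -0.02, 0.012, 0, 0, 0, -0.1675, 0.1205, -0.01, 0.012, 0, 0, 0, -0.1675, 0.1205, -0.0045, 0.012, 0, 0, 0, -0.1675, 0.1205, -0.0045, 0.012, 0, 0, 0, -0.1675, 0.1205, -0.0045, 0.012]'

```text
time_s: 26.2
tcp_pos: [0.6013, 0.0204, 0.02]
orientation: [-0.0, 0.707, 0.708, 0.0]
ft_force: [-0.3, 0.3, -2.3]
gripper_width: 0.196
gripper_force: 20.0
```

>>> move_arm --motion '[0, 0, 0, 0, 0, 0, 0.03, 0, 0, 0, 0, 0, 0, 0.06, 0, 0, 0, 0, 0, 0, 0.06, 0, 0, 0, 0, 0, 0, 0.06, 0, 0, 0, 0, 0, 0, 0.06, 0, 0, 0, 0, 0, -0.03, 0.06, 0, 0, 0, 0, 0, -0.07, 0.06, 0, 0, 0, 0, 0, -0.11, 0.06, 0, 0, 0, 0, 0, -0.15, 0.06, 0, 0, 0, 0, 0, -0.19, 0.06, 0, 0, 0, 0, 0, -0.23, 0.06, 0, 0, 0, 0, 0, -0.23, 0.06]'

```text
time_s: 27.2
tcp_pos: [0.6055, 0.0205, 0.2586]
orientation: [0.004, 0.707, 0.707, 0.005]
ft_force: [1.8, 1.1, 0.9]
gripper_width: 0.685
gripper_force: 0.0
```

Run:
```python
from h import *
p=cam('side');cv2.imwrite('pics/s3.png',cv2.resize(p['img'][110:390,80:460,::-1],None,fx=2,fy=2))
q=cam('top');cv2.imwrite('pics/t3.png',cv2.resize(q['img'][110:260,140:520,::-1],None,fx=2,fy=2))
```

```text
(no output)
```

View pics/s3.png

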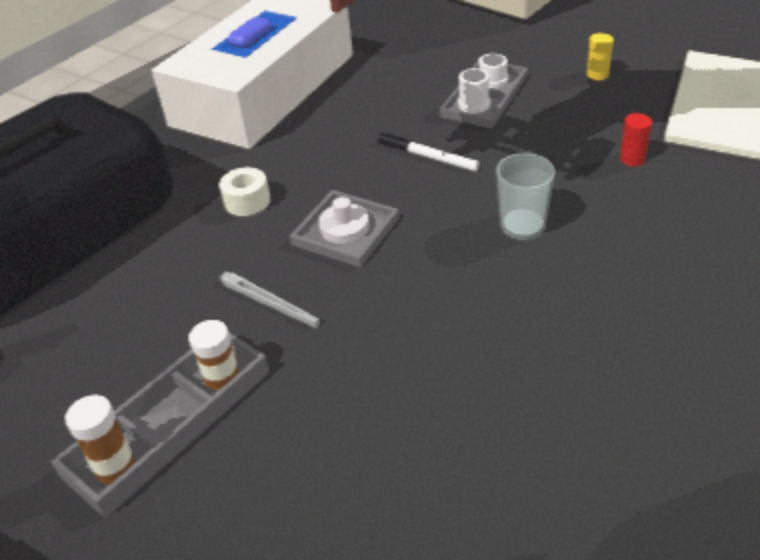

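View pics/t3.png

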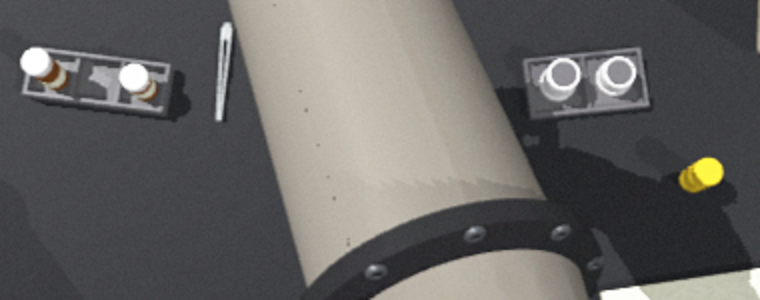

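Everything is in place in the two views. In the side crop, both bottles stand upright in the outer rack bays at (210,352) and (98,438), the standard is flat in its box at (344,218), and the cups are in the tray at (475,88) and (493,68). The beaker at (524,197) has not moved, and the gripper is clear. Handing in.

```bash
python3 -c "
from station import manip
print(manip.sign_off())"
```

```text
the job is handed in; nothing more can be done
None
```

I handed the job in at about 27 s of the 128 s allowed: both cups, both bottles and the standard stand upright in bays of their own in the right trays, and the beaker is unmoved by camera check; the sign-off itself returned no verdict.

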